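# Set the hand mill's barrel to its mark and lock it with the knurled ring

## Robot

A 6-joint arm with a two-finger parallel gripper is mounted at the origin on the work surface. World frame = base frame: x ahead of the robot, y to its left, z up, the work surface at z = 0. Lengths are in m, angles in rad, forces in N, time in s.
With the tool pointing down it reaches from about 0.35 to 0.975 m from the base axis. Payload 4.9 kg.
Tool frame: the origin (TCP) lies midway between the tips of the shut fingers; the grasp point (between the pads) lies 19 mm behind it; z points along the fingers, y is the direction in which the jaws open and shut (so a half turn about z gives the same grasp; the last joint's range is limited). The gripper opens to 85 mm and grips with 20 to 120 N. Pads are 22 mm wide; open, the fingers measure 114 mm over their backs; the gripper's body (76 mm by 85 mm) begins 54 mm behind the grasp point. The pads swing forward as they close: fully open they stand 13 mm farther back than shut.
Start: joints at [1.103, 0.053, 1.613, -0, 1.476, -0.119], TCP at [0.214, 0.587, 0.231] pointing down, gripper open.
Joint ranges: [-3.01, 3.01], [-1.01, 2.22], [0.06, 2.58], [-1.02, 4.17], [0.09, 2.62], [-3.14, 3.14]. Speed limits (rad/s): [2.57, 2.57, 3.14, 3.14, 3.14, 3.14].

## Interface

Orientations are given as a rotation vector (axis times angle).
In Python, from station import ctrl gives the robot as it stands.
- The arm moves only by the shell command python3 -m jog 'ROWS' [FORCE]. ROWS is JSON, one flat list of numbers, 7 for each row, row after row: the opening, from 0 (shut) to 1 (fully open), then the shift along the tool's x, y, z in m, then the turn, a rotation vector about the tool's x, y, z in degrees. A call has 1 to 10 rows; each row shifts and turns the commanded pose from where the row before left it, along the tool's axes as they then stand; what a row does not reach is not made up. A row lasts 1/8 s, in which the tool goes at most 62.5 mm and 10.7 degrees, less where a joint would pass 70% of its speed; a pose out of reach is approached as far as the arm can. A call with a gripper value outside its range is refused whole. The fingers move at their own pace and stop on an object; FORCE is the grip in N (left out, the last holds). Time passes only in rows, so rows that do not move let the fingers close. It gives the time, the measured TCP pose, the force and the opening at its end, in the units of the state.
- ctrl.get_obs(): the state, without advancing time (a new reading comes with each control period).
- ctrl.get_image(name): name is "scene" or "top" or "wrist"; returns a dict with "image" (384x512x3 uint8, blue, green, red), "camera_matrix" (3x3 intrinsics, pixels), "rvec" (rotation vector, rad) and "tvec" (3), from world to camera coordinates, as OpenCV has them; the wrist camera has in their place "mount" (4x4, takes a point from camera to tool coordinates, whose origin is the TCP and whose axes are the flange's). Camera axes: x right, y down, z forward; pixel columns grow to the right and rows downward; lengths in m; the calibration is good to about 2 mm. The wrist camera is an equidistant fisheye: a pixel r from the principal point sees the ray r / f radians off the axis. A picture is of the moment at which its call begins: read the wrist's pose just before it. There is no depth.
- ctrl.finish_job(): hands the job in, once; it reports no verdict.
Trained networks look in a picture, given as the dict that the camera call returned (one of the last four; its "shot" number tells which), for a name from the list of things; names that differ only in an ending like _2 or _b are one class to them, and where a whole thing is asked for, a point or a joint stands for the part that bears it (a point fixed in the world has none). Each returns a list of dicts, best first, with "p" (0 to 1); they miss things now and then, are a little off and sometimes report something else, mostly with a low value. They report only what shows in the picture. A call takes as long as a camera call.
- ctrl.boxes_of(target, picture): "box" ([centre column, centre row, width, height] in pixels, round what is visible of it).
The state is a dict: "t": time; "q": joint angles; "dq": joint speeds; "effort": joint torques, N m; "tool_pos": TCP position; "tool_rot": TCP orientation; "contact_force": force on the tool from outside, world axes, zero at the start; "wrist_torque": the same for the moment, N m; "opening": finger opening in m.
Only numpy, scipy, OpenCV 4.12 (cv2) and the standard library are available. Lean on these libraries where they do the work, as an engineer would, in place of code of your own. Each camera call takes 0.05 s, during which the arm holds its last target. There are 200 camera calls.

## Task

Turn the barrel of the coffee mill until the pointer on it lines up with the raised mark on the mill's foot, then screw the knurled lock ring clockwise all the way home against the housing. Bear down on the ring while you turn it (about a kilo and a half, never over two), so that the barrel stays on its mark instead of being dragged round past it. Let go with the barrel sitting down in the housing, and leave the things around the mill where they are.

Things in the scene. Friction and masses are not known exactly. Their poses are not given: they have to be found in the camera images.
- mill: Housing of a hand coffee mill (crank off), screwed upright to the shelf, fixed: dark foot flange 100 mm across, 8 mm high; on it a tube of 56 mm outside diameter, its rim 110 mm above the shelf; sloping chute on the -x side, below 75 mm. Origin: centre of its underside on the shelf; z is the mill's axis, up. The raised mark lies on its +x side.
- mark (a point): Outer end of the raised mark, a small aluminium bar on the foot's +x side that runs on up the tube as a rib: 49 mm out from the mill's axis, 11 mm above the shelf.
- barrel: Steel barrel, 0.34 to 0.5 kg (ring: 0.06 more), standing by its weight in the housing's bore (1.5 mm play all round), twelve small feet on the spring seat. Origin: centre of its underside, 66 mm above the shelf unloaded; z up. Its pointer is on its +x side: on the mark when its +x axis agrees with the mill's. It starts 0.35 to 0.9 rad anticlockwise (from above) of the mark.
- neck_grip (a point): Grip point on the axis of the barrel's plain round neck, 82 mm above the barrel's origin, 10 mm below the neck's top. The neck is 38 mm in diameter and shows from the ring's top (134 mm above the shelf) to 158 mm; a thin spindle in it ends at 163 mm. Turning the neck turns barrel and ring together, easily (0.04 to 0.08 N m).
- pointer (a point): Outer end of the black pointer bar on top of the barrel's neck, 16.5 mm from the barrel's axis, 92 mm above the barrel's origin.
- mill_seat: Hidden rubber-faced spring washer in the bore on which the barrel stands; origin: centre of its underside, 60 mm above the shelf unloaded. It gives from about 6 N in all (weight of barrel and ring, 4 to 5.5 N, included), then 1 mm per 25 N, up to 3 mm; barrel and ring sink with it. It must never carry over 26 N in all. Friction on it, at 19 mm radius, is all that keeps the barrel from turning.
- lock_ring (a joint): Turn of the ring on the barrel, rad: starts at 0 (loose) to 0.3, grows clockwise from above, firm stop at 1.3 (home). Needs 0.12 N m when loose, 0.14 near home; stays where left. Turned without bearing down it drags the barrel round with it; with 14 N or more of push on the ring the barrel stays. Forced past its stop it also drags the barrel.
- ring_grip (a point): Centre of the knurled aluminium lock ring, on the barrel's axis, 125 mm above the shelf unloaded, or up to 2 mm higher: the ring has that much axial slack on its coarse thread, to be taken up before a push reaches the barrel. Ring 62 mm in diameter, gripping band 18 mm high, below it a skirt over the 56 mm tube. A short black bar on its top lines up with the pointer when home.
- crank: The mill's crank, taken off: flat steel arm 135 mm long along its x with a dark wooden knob 40 mm high at one end, lying on the shelf beside the mill. Leave it. Origin under its middle.
- catch_cup: Small open steel catch cup, 54 mm across, 32 mm high, under the mill's chute. Leave it. Origin: centre of its underside.
- bean_jar: Glass jar of beans with a cork, 80 mm across, 106 mm high. Leave it. Origin: centre of its underside.
- tamper: Steel tamper with a dark wooden handle, 58 mm across, 84 mm high, standing on its face. Leave it. Origin: centre of its underside.

How it is judged:
By the outcome, as a careful person would: the job done as asked, in the order asked, and still so for the second after the job is handed in, with the robot touching nothing.
It also fails if it takes over 72 s, if anything falls off the work surface, if the arm or the gripper's body presses on something with over 40 N, if the wrist force passes 120 N, or if a joint passes its speed limit or range.

## Working session

There is one attempt and no reset: what is moved stays moved. The work goes in short steps, Python scripts to look and compute and a shell command to move; the robot and the scene stay as the last step left them, time stands still between calls to the robot, and variables do not carry over. Pictures are saved under pics/ and viewed, about 8 in all and at most 12, crops included, and the job is handed in when it is done.

```bash
mkdir -p pics; ls
cat > h.py <<'E'
import numpy as np,cv2
from station import ctrl
def proj(P,p):
    return cv2.projectPoints(np.float32(P).reshape(-1,1,3),np.array(p["rvec"],float),np.array(p["tvec"],float),np.array(p["camera_matrix"],float),None)[0][:,0]
def ray(px,p):
    R=cv2.Rodrigues(np.array(p["rvec"],float))[0];t=np.array(p["tvec"],float).ravel()
    d=R.T@np.linalg.inv(np.array(p["camera_matrix"],float))@np.array([px[0],px[1],1.]);return -R.T@t,d
def atz(px,p,z):
    o,d=ray(px,p);return o+d*(z-o[2])/d[2]
E
python3 - <<'E'
from h import *
o=ctrl.get_obs();print({k:np.round(v,3).tolist() for k,v in o.items()})
for n in("scene","top"):
    p=ctrl.get_image(n);cv2.imwrite(f"pics/{n}0.png",p["image"])
    print(n,np.round(ray((256,192),p),2).tolist())
    for t in["mill","barrel","neck_grip","pointer","lock_ring","crank","catch_cup","bean_jar","tamper"]:
        b=ctrl.boxes_of(t,p)[:2]
        print(t,[(np.round(x["box"],1).tolist(),round(x["p"],2),np.round(atz(x["box"][:2],p,{'neck_grip':.148,'barrel':.15,'pointer':.158,'lock_ring':.125}.get(t,.03)),3).tolist()) for x in b])
p=ctrl.get_image("wrist");cv2.imwrite("pics/w0.png",p["image"]);print(p["mount"],p["camera_matrix"])
E
python3 - <<'E'
import cv2,numpy as np
a=[cv2.imread(f"pics/{n}.png") for n in("scene0","top0")]
cv2.imwrite("pics/both.png",cv2.resize(np.vstack(a),None,fx=.78,fy=.78))
E
```

```text
pics
{'t': 0.0, 'q': [1.103, 0.053, 1.614, 0.0, 1.476, -0.119], 'dq': [0.001, 0.001, -0.0, 0.0, 0.001, 0.001], 'effort': [-0.003, -39.367, -37.019, -0.0, 0.007, -0.0], 'tool_pos': [0.213, 0.587, 0.23], 'tool_rot': [-0.545, -3.093, 0.003], 'contact_force': [-0.103, 0.08, -0.104], 'wrist_torque': [-0.016, 0.015, 0.003], 'opening': 0.085}
scene [[1.0, -0.04, 0.73], [-0.58, 0.15, -0.8]]
mill [([246.9, 205.9, 38.9, 42.4], 0.85, [0.529, 0.065, 0.03]), ([324.4, 211.7, 44.3, 58.2], 0.21, [0.583, 0.222, 0.03])]
barrel [([250.0, 172.5, 37.7, 37.2], 0.73, [0.537, 0.071, 0.15])]
neck_grip [([246.2, 171.8, 30.9, 29.8], 0.64, [0.532, 0.065, 0.148])]
pointer [([249.2, 176.2, 35.9, 26.8], 0.66, [0.552, 0.066, 0.158]), ([247.8, 172.6, 29.5, 33.0], 0.65, [0.543, 0.065, 0.158])]
lock_ring [([250.0, 178.4, 28.6, 26.9], 0.92, [0.531, 0.072, 0.125])]
crank [([182.2, 236.1, 17.3, 57.0], 0.69, [0.571, -0.081, 0.03]), ([293.2, 163.2, 22.2, 39.5], 0.55, [0.437, 0.198, 0.03])]
catch_cup [([229.3, 176.6, 9.5, 28.6], 0.72, [0.441, 0.044, 0.03]), ([325.1, 212.2, 43.9, 53.7], 0.43, [0.585, 0.223, 0.03])]
bean_jar 
[... 703 characters left out ...]
0, 19.2, 74.8], 0.88, [0.553, -0.081, 0.03])]
catch_cup [([267.4, 249.9, 29.2, 28.6], 0.59, [0.436, 0.054, 0.03]), ([259.3, 200.6, 37.8, 35.9], 0.24, [0.534, 0.072, 0.03])]
bean_jar [([186.8, 165.6, 47.3, 48.7], 0.55, [0.602, 0.22, 0.03])]
tamper [([194.2, 246.1, 32.3, 28.4], 0.61, [0.44, 0.198, 0.03])]
[[ 9.63270391e-04 -9.47712108e-01 -3.19125104e-01  8.10230944e-02]
 [ 9.99999514e-01  9.79802685e-04  1.08731826e-04  9.31341782e-04]
 [ 2.09633166e-04 -3.19125054e-01  9.47712592e-01 -1.42850556e-01]
 [ 0.00000000e+00  0.00000000e+00  0.00000000e+00  1.00000000e+00]] [[297.31863964   0.         254.45312626]
 [  0.         297.31863964 191.90064257]
 [  0.           0.           1.        ]]
```

View pics/both.png

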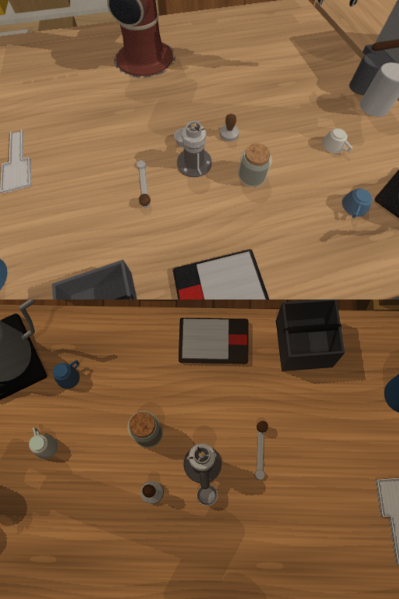

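The scene agrees with the boxes: the mill stands at about (0.515, 0.07), with the chute and cup toward the robot. I'll go above it for a close look.

```bash
python3 -m jog '[1,-0.046,-0.038,-0.003,0,0,0,1,-0.046,-0.038,-0.003,0,0,0,1,-0.046,-0.038,-0.003,0,0,0,1,-0.046,-0.038,-0.003,0,0,0,1,-0.046,-0.038,-0.003,0,0,0,1,-0.046,-0.038,-0.003,0,0,0,1,-0.046,-0.038,-0.003,0,0,0,1,-0.046,-0.038,-0.003,0,0,0,1,-0.046,-0.038,-0.003,0,0,0,1,-0.046,-0.038,-0.003,0,0,0]'
python3 -m jog '[1,0,0,0,0,0,0,1,0,0,0,0,0,0,1,0,0,0,0,0,0]'
cat >> h.py <<'E'
def wpose():
    o=ctrl.get_obs();R=cv2.Rodrigues(np.array(o["tool_rot"],float))[0];return R,np.array(o["tool_pos"],float),o
def watz(px,p,R,t,z):
    K=np.array(p["camera_matrix"]);M=np.array(p["mount"]);u=(np.array(px)-K[:2,2])/K[0,0];r=np.hypot(*u)+1e-12
    d=R@M[:3,:3]@np.r_[u/r*np.sin(r),np.cos(r)];o=R@M[:3,3]+t
    return o+d*(z-o[2])/d[2]
def wproj(P,p,R,t):
    K=np.array(p["camera_matrix"]);M=np.array(p["mount"]);c=M[:3,:3].T@(R.T@(np.array(P)-t)-M[:3,3])
    h=np.hypot(c[0],c[1])+1e-12;th=np.arctan2(h,c[2]);return K[:2,2]+K[0,0]*th*c[:2]/h
E
python3 - <<'E'
from h import *
R,t,o=wpose();p=ctrl.get_image("wrist");print(np.round(o["q"],3),t,np.round(R,3).tolist(),o["contact_force"],o["t"])
for n,z in dict(mill=.05,barrel=.158,neck_grip=.148,pointer=.158,lock_ring=.134).items():
    print(n,[(np.round(x["box"],1).tolist(),round(x["p"],2),np.round(watz(x["box"][:2],p,R,t,z),4).tolist()) for x in ctrl.boxes_of(n,p)[:2]])
cv2.imwrite("pics/w1.png",p["image"]);np.savez("w1.npz",R=R,t=t)
cv2.imwrite("pics/w1b.png",cv2.resize(p["image"],None,fx=1.5,fy=1.5,interpolation=2))
E
```

```text
t: 2.3
tool_pos: [0.5168, 0.0711, 0.2618]
tool_rot: [0.545, 3.093, 0.001]
contact_force: [0.5, 1.3, -0.6]
opening: 0.0853
t: 2.68
tool_pos: [0.5155, 0.0742, 0.2612]
tool_rot: [-0.542, -3.094, -0.0]
contact_force: [-0.5, 0.7, 0.5]
opening: 0.0853
[-0.    -0.216  1.816  0.     1.541 -1.224] [0.51547815 0.07418858 0.26121729] [[-0.94, 0.34, -0.0], [0.34, 0.94, 0.0], [0.0, 0.0, -1.0]] [-0.52841303  0.65181135  0.46460684] 2.675
mill [([253.4, 145.3, 71.1, 60.7], 0.57, [0.4956, 0.081, 0.05])]
barrel []
neck_grip [([253.0, 182.5, 64.3, 63.2], 0.89, [0.5118, 0.0751, 0.148]), ([221.6, 104.8, 44.4, 40.5], 0.57, [0.4375, 0.0736, 0.148])]
pointer [([252.2, 183.7, 68.7, 60.7], 0.88, [0.5098, 0.0752, 0.158])]
lock_ring [([253.1, 183.2, 67.1, 66.9], 0.89, [0.5165, 0.0735, 0.134])]
```

View pics/w1b.png

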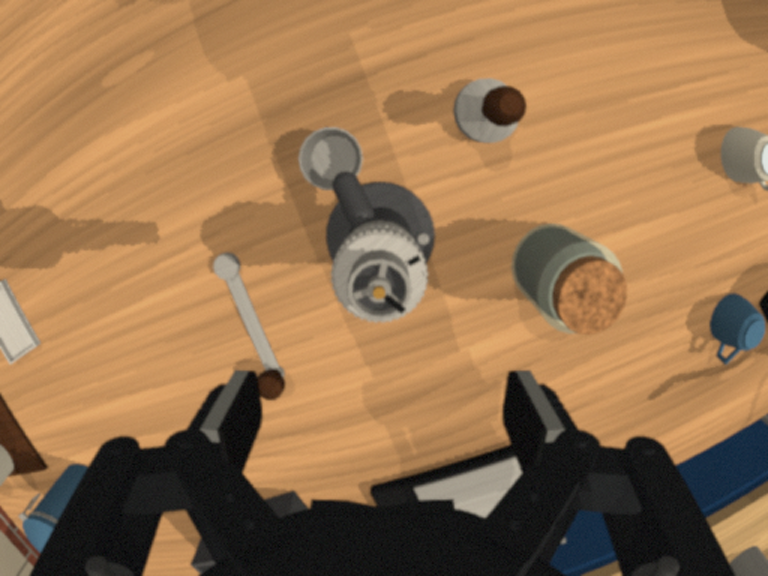

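The picture shows the spindle at about (253,195) in original pixels, the pointer bar toward the lower right and the ring's bar at (275,173). The mark is hidden behind the ring. I'll shift the camera past the axis to see it.

```bash
python3 -m jog '[1,-0.038,0.0137,0,0,0,0,1,-0.038,0.0137,0,0,0,0,1,-0.038,0.0137,0,0,0,0,1,0,0,0,0,0,0,1,0,0,0,0,0,0]'
python3 - <<'E'
from h import *
d=np.load("w1.npz");R,t=d["R"],d["t"]
R2,t2,o=wpose();p=ctrl.get_image("wrist");print(t2,o["t"])
print("axis1",watz((379/1.5,292/1.5),p,R,t,.163),"ringc",watz((380/1.5,273/1.5),p,R,t,.134))
ax=watz((379/1.5,292/1.5),p,R,t,.163)
u=wproj([ax[0]+.02,ax[1],.08],p,R2,t2);print(u)
for n,z in dict(mill=.05,neck_grip=.148,pointer=.158,lock_ring=.134).items():
    print(n,[(np.round(x["box"],1).tolist(),round(x["p"],2),np.round(watz(x["box"][:2],p,R2,t2,z),4).tolist()) for x in ctrl.boxes_of(n,p)[:2]])
x0=int(np.clip(u[0]-64,0,384));y0=int(np.clip(u[1]-48,0,288));print(x0,y0)
cv2.imwrite("pics/w2.png",p["image"]);np.savez("w2.npz",R=R2,t=t2)
cv2.imwrite("pics/w2b.png",cv2.resize(p["image"][y0:y0+96,x0:x0+128],None,fx=6,fy=6,interpolation=2))
E
```

```text
t: 3.6
tool_pos: [0.6367, 0.0729, 0.261]
tool_rot: [-0.545, -3.093, 0.0]
contact_force: [0.0, 0.2, 0.3]
opening: 0.0853
[0.63669275 0.07286516 0.26100589] 3.6
axis1 [0.51776994 0.07276759 0.163     ] ringc [0.51543523 0.07410888 0.134     ]
[222.0790183   84.94216033]
mill [([222.9, 67.5, 72.0, 85.9], 0.62, [0.5163, 0.0783, 0.05])]
neck_grip [([208.5, 66.5, 66.4, 68.1], 0.85, [0.5233, 0.0736, 0.148])]
pointer [([208.0, 64.5, 69.6, 63.9], 0.81, [0.523, 0.0749, 0.158])]
lock_ring [([209.9, 65.7, 68.7, 73.4], 0.88, [0.521, 0.0735, 0.134])]
158 36
```

View pics/w2b.png

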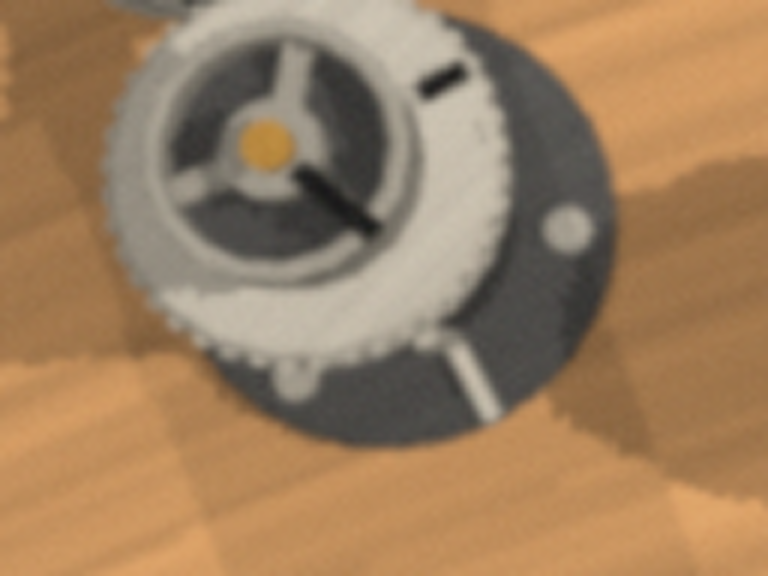

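The mark runs from about (455,345) to (492,415) in the crop. The pointer runs from (303,175) to (378,232), the spindle is at (267,145), and the ring's bar runs from (420,93) to (467,70).

```bash
cat > m2.py <<'E'
from h import *
d=np.load("w2.npz");R,t=d["R"],d["t"]
p=dict(camera_matrix=[[297.3186,0,254.453],[0,297.3186,191.9],[0,0,1]],mount=[[ 9.63270391e-04,-9.47712108e-01,-3.19125104e-01,8.10230944e-02],[9.99999514e-01,9.79802685e-04,1.08731826e-04,9.31341782e-04],[2.09633166e-04,-3.19125054e-01,9.47712592e-01,-1.42850556e-01],[0,0,0,1]])
w=lambda a,b,z:watz((158+a/6-.4,36+b/6-.4),p,R,t,z)
sp=w(267,145,.163);mo=w(492,415,.011);mi=w(455,345,.010);po=w(378,232,.158);pi=w(303,175,.158);bo=w(467,70,.134);bi=w(420,93,.134)
nk=w(288,158,.158)
print("spindle",sp,"neckc",nk,"mark",mo,mi,"r",np.hypot(*(mo-sp)[:2]),np.hypot(*(mi-sp)[:2]))
a=lambda v:np.degrees(np.arctan2(v[1],v[0]))
for c in(sp,nk):print("mark ang",a(mo-c),"bar dir",a(mo-mi),"pointer",a(po-c),"bar dir",a(po-pi),np.hypot(*(po-c)[:2]),"ringbar",a((bo+bi)/2-c),np.hypot(*(bo-c)[:2]))
# foot outline centre from ellipse fit is skipped; check foot edge points
for q in[(616,215),(400,447),(560,395),(245,395)]:
    e=w(*q,.008);print("edge r",np.hypot(*(e-sp)[:2]), np.round(e,4))
E
python3 m2.py
```

```text
spindle [0.51826031 0.07234684 0.163     ] neckc [0.52021919 0.07378853 0.158     ] mark [0.56561671 0.07890887 0.011     ] [0.54826694 0.07667377 0.01      ] r 0.04780888128688552 0.030316996025724227
mark ang 7.889061907068695 bar dir 7.340744055250552 pointer 29.634499196708788 bar dir 30.833703798951323 0.0187809256517768 ringbar 100.30741353351902 0.0286546887537136
mark ang 6.435130863732197 bar dir 7.340744055250552 pointer 28.638500170687877 bar dir 30.833703798951323 0.01636787251038395 ringbar 105.57122207624747 0.027650767134470778
edge r 0.04927257637848244 [0.5331 0.1193 0.008 ]
edge r 0.04925216308119384 [0.5651 0.0573 0.008 ]
edge r 0.053098145943925236 [0.5666 0.0942 0.008 ]
edge r 0.04904834870158054 [0.5416 0.0292 0.008 ]
```

The mark is at about 7.4° and the pointer at about 30°, with the axis at (0.5185, 0.0725). The barrel needs about 22.7° clockwise and the ring about 70° after that. I'll go over the neck and down.

```bash
python3 -m jog '[1,0.037,-0.0135,0,0,0,0,1,0.037,-0.0135,0,0,0,0,1,0.037,-0.0135,0,0,0,0,1,0,0,0.03,0,0,0,1,0,0,0.03,0,0,0,1,0,0,0.03,0,0,0,1,0,0,0.02,0,0,0,1,0,0,0.01,0,0,0,1,0,0,0.003,0,0,0,1,0,0,0,0,0,0]'
python3 - <<'E'
from h import *
R,t,o=wpose();print(R@R.T.dot(np.array([.5185,.0725,.137])-t)*0, R.T@(np.array([.5185,.0725,.137])-t)*1000, t,o["contact_force"])
E
```

```text
t: 5.1
tool_pos: [0.5197, 0.0726, 0.1392]
tool_rot: [0.545, 3.093, 0.0]
contact_force: [-0.4, -0.1, -0.1]
opening: 0.085
[-0. -0. -0.] [ 1.06605087 -0.44821831  2.17058929] [0.51965205 0.07255695 0.13917218] [-0.37037622 -0.06463989 -0.0520103 ]
```

```bash
python3 -m jog '[0,0.001,-0.0004,0.001,0,0,0,0,0,0,0,0,0,0,0,0,0,0,0,0,0,0,0,0,0,0,0,0,0,0,0,0,0,0,0,0,0,0,0,0,0,0]' 25; python3 -c "
from h import *
o=ctrl.get_obs();print(o['wrist_torque'],o['contact_force'])"
```

```text
t: 5.85
tool_pos: [0.5183, 0.0724, 0.1378]
tool_rot: [0.545, 3.093, -0.0]
contact_force: [-0.3, -2.2, 3.6]
opening: 0.0369
[-0.22658762  0.14628971  0.00470534] [-0.28903445 -2.2050361   3.59465506]
```

```bash
python3 -m jog '[0,0,0,0,0,0,4,0,0,0,0,0,0,6,0,0,0,0,0,0,6,0,0,0,0,0,0,4.7,0,0,0,0,0,0,2,0,0,0,0,0,0,0,0,0,0,0,0,0,0]'
python3 - <<'E'
from h import *
R,t,o=wpose();print(np.degrees(np.arctan2(R[1,0],R[0,0])),o['wrist_torque'],o['contact_force'])
p=ctrl.get_image("wrist");cv2.imwrite("pics/w3.png",p["image"])
p=ctrl.get_image("scene");c=proj([[.52,.072,.09]],p)[0].astype(int);print(c)
cv2.imwrite("pics/s3b.png",cv2.resize(p["image"][c[1]-48:c[1]+48,c[0]-64:c[0]+64],None,fx=6,fy=6,interpolation=2))
E
```

```text
t: 6.72
tool_pos: [0.5181, 0.0727, 0.1377]
tool_rot: [1.142, 2.926, 0.001]
contact_force: [-2.4, -0.5, 5.0]
opening: 0.0372
137.35753611734197 [0.00692801 0.33245993 0.05565238] [-2.37739327 -0.45427207  5.02330722]
[248 184]
```

```bash
python3 -m jog '[1,0,0,0,0,0,0,1,0,0,0,0,0,0,1,0,0,0,0,0,0,1,0,0,-0.03,0,0,0,1,0,0,-0.04,0,0,0,1,-0.038,0.013,-0.02,0,0,0,1,-0.038,0.013,0,0,0,0,1,-0.038,0.013,0,0,0,0,1,0,0,0,0,0,0,1,0,0,0,0,0,0]'
cat > look.py <<'E'
import sys
from h import *
n=sys.argv[1]
R,t,o=wpose();p=ctrl.get_image("wrist")
u=wproj([.53,.073,.08],p,R,t);x0=int(np.clip(u[0]-64,0,384));y0=int(np.clip(u[1]-48,0,288));print(x0,y0,t,o["t"])
cv2.imwrite(f"pics/{n}.png",p["image"]);np.savez(n+".npz",R=R,t=t,x0=x0,y0=y0)
cv2.imwrite(f"pics/{n}b.png",cv2.resize(p["image"][y0:y0+96,x0:x0+128],None,fx=6,fy=6,interpolation=2))
E
python3 look.py w4
```

```text
t: 8.07
tool_pos: [0.6277, 0.0241, 0.2267]
tool_rot: [-1.143, -2.925, 0.0]
contact_force: [-0.6, 0.4, -0.7]
opening: 0.0858
157 23 [0.62766483 0.02410933 0.22673595] 8.075
```

View pics/w4b.png

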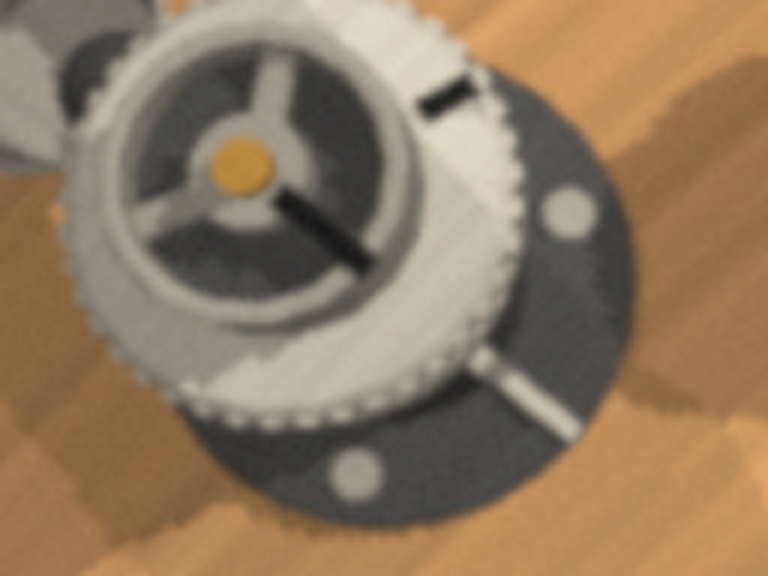

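The pointer now runs from (280,195) to (364,266), almost parallel to the mark bar, which runs from (482,357) to (574,432). I'll compute both angles.

```bash
cat > m4.py <<'E'
import sys,json
from h import *
n=sys.argv[1];pts=json.loads(sys.argv[2])
d=np.load(n+".npz");R,t=d["R"],d["t"]
p=dict(camera_matrix=[[297.3186,0,254.453],[0,297.3186,191.9],[0,0,1]],mount=[[ 9.63270391e-04,-9.47712108e-01,-3.19125104e-01,8.10230944e-02],[9.99999514e-01,9.79802685e-04,1.08731826e-04,9.31341782e-04],[2.09633166e-04,-3.19125054e-01,9.47712592e-01,-1.42850556e-01],[0,0,0,1]])
zz=dict(sp=.163,po=.158,pi=.158,mo=.011,mi=.010,bo=.134,bi=.134)
P={k:watz((d["x0"]+v[0]/6-.4,d["y0"]+v[1]/6-.4),p,R,t,zz[k]) for k,v in pts.items()}
a=lambda v:round(float(np.degrees(np.arctan2(v[1],v[0]))),2)
s=P["sp"];print({k:np.round(v,4).tolist() for k,v in P.items()})
print("mark",a(P["mo"]-s),"dir",a(P["mo"]-P["mi"]),"pointer",a(P["po"]-s),"dir",a(P["po"]-P["pi"]),"ringbar",a((P["bo"]+P["bi"])/2-s))
E
python3 m4.py w4 '{"sp":[243,165],"po":[364,266],"pi":[280,195],"mo":[574,432],"mi":[482,357],"bo":[472,88],"bi":[422,110]}'
```

```text
{'sp': [0.5178, 0.0731, 0.163], 'po': [0.5358, 0.0747, 0.158], 'pi': [0.5224, 0.0735, 0.158], 'mo': [0.566, 0.0784, 0.011], 'mi': [0.5424, 0.0754, 0.01], 'bo': [0.5241, 0.1005, 0.134], 'bi': [0.5218, 0.0938, 0.134]}
mark 6.33 dir 7.3 pointer 5.01 dir 4.94 ringbar 77.9
```

```bash
cat > pca.py <<'E'
import sys
from h import *
p=dict(camera_matrix=[[297.3186,0,254.453],[0,297.3186,191.9],[0,0,1]],mount=[[ 9.63270391e-04,-9.47712108e-01,-3.19125104e-01,8.10230944e-02],[9.99999514e-01,9.79802685e-04,1.08731826e-04,9.31341782e-04],[2.09633166e-04,-3.19125054e-01,9.47712592e-01,-1.42850556e-01],[0,0,0,1]])
def rect(n,z,c,h=.06,s=.0002):
    d=np.load(n+".npz");im=cv2.imread(f"pics/{n}.png");k=int(2*h/s)
    xs=c[0]-h+s*np.arange(k);ys=c[1]-h+s*np.arange(k)
    m=np.array([[wproj([x,y,z],p,d["R"],d["t"]) for x in xs] for y in ys],np.float32)
    return cv2.remap(im,m,None,2),xs,ys
for n in sys.argv[1:]:
    c=(.518,.0725)
    def bar(z,cen,rad,f,lab):
        im,xs,ys=rect(n,z,cen,rad);g=im.astype(float).mean(2);X,Y=np.meshgrid(xs,ys)
        w=f(g)*(np.hypot(X-cen[0],Y-cen[1])<rad);k,l,st,_=cv2.connectedComponentsWithStats((w>0).astype(np.uint8))
        i=1+np.argmax(st[1:,4]);w=w*(l==i)
        P=np.c_[X[w>0],Y[w>0]];ww=w[w>0];m=np.average(P,0,ww);C=np.cov((P-m).T,aweights=ww);e,v=np.linalg.eigh(C);v=v[:,1]*np.sign(v[0,1] if abs(v[0,1])>.5 else v[1,1])
        print(n,lab,"n",len(P),"mean",np.round(m,4),"dir",round(np.degrees(np.arctan2(v[1],v[0])),2),"ang about axis",round(np.degrees(np.arctan2(*(m-c)[::-1])),2),"len,wid mm",np.round(np.sqrt(12*e[::-1])*1000,1));return m
    a=np.radians(float(30 if n=="w2" else 6))
    bar(.158,(c[0]+.0115*np.cos(a),c[1]+.0115*np.sin(a)),.008,lambda g:np.clip(48-g,0,None),"pointer")
    bar(.010,(.560,.0775),.010,lambda g:np.clip(g-115,0,None),"mark")
    b=np.radians(101 if n=="w2" else 78 if n=="w4" else 7)
    bar(.134,(c[0]+.0255*np.cos(b),c[1]+.0255*np.sin(b)),.006,lambda g:np.clip(60-g,0,None),"ringbar")
E
python3 pca.py w2 w4
```

```text
w2 pointer n 870 mean [0.5284 0.0776] dir 29.02 ang about axis 26.16 len,wid mm [11.1  2.3]
w2 mark n 2892 mean [0.5595 0.078 ] dir 6.21 ang about axis 7.58 len,wid mm [19.2  5. ]
w2 ringbar n 259 mean [0.5136 0.0965] dir 100.07 ang about axis 100.28 len,wid mm [5.6 1.3]
w4 pointer n 906 mean [0.5293 0.0741] dir 5.75 ang about axis 8.03 len,wid mm [12.2  2.2]
w4 mark n 2777 mean [0.5594 0.0775] dir 7.5 ang about axis 6.93 len,wid mm [18.9  4.8]
w4 ringbar n 276 mean [0.5228 0.0972] dir 77.62 ang about axis 79.06 len,wid mm [5.9 1.4]
```

The pointer is within about 1° of the mark (5.8–6.3° against about 7°), so I'm moving on to the ring.

```bash
python3 -m jog '[1,0.038,-0.013,0,0,0,0,1,0.038,-0.013,0,0,0,0,1,0.0376,-0.0125,0,0,0,0,1,0,0,0.03,0,0,0,1,0,0,0.03,0,0,0,1,0,0,0.03,0,0,0,1,0,0,0.02,0,0,0,1,0,0,0.012,0,0,0,1,0,0,0.004,0,0,0,1,0,0,0,0,0,0]'
python3 - <<'E'
from h import *
R,t,o=wpose();print(R.T@(np.array([.518,.0728,.100])-t)*1000, t,o["contact_force"],o["q"][5],o["wrist_torque"])
E
```

```text
t: 9.38
tool_pos: [0.5191, 0.0726, 0.1019]
tool_rot: [1.143, 2.925, 0.001]
contact_force: [0.0, -0.5, 0.4]
opening: 0.085
[ 0.90621934 -0.59942629  1.91056657] [0.51907072 0.07262624 0.10191159] [ 0.00273638 -0.49694309  0.38898167] -0.828893000756722 [-0.03434058 -0.02638972 -0.02566469]
```

Nothing is touching. I'll close on the ring while settling to z = 0.100.

```bash
python3 -m jog '[0,0.0007,-0.0005,0.001,0,0,0,0,0,0,0,0,0,0,0,0,0,0,0,0,0,0,0,0,0,0,0,0,0,0,0,0,0,0,0,0,0,0,0,0,0,0]' 60
cat > st.py <<'E'
from h import *
R,t,o=wpose();print("yaw",round(np.degrees(np.arctan2(R[1,0],R[0,0])),2),"z",round(t[2]*1000,2),"F",np.round(o['contact_force'],2),"T",np.round(o['wrist_torque'],3),"op",round(o["opening"],4),"tilt",np.round(R[:2,2],4))
E
python3 st.py
```

```text
t: 10.12
tool_pos: [0.5181, 0.0722, 0.1013]
tool_rot: [1.143, 2.925, -0.001]
contact_force: [-3.4, -3.3, 5.8]
opening: 0.0605
yaw 137.32 z 101.34 F [-3.44 -3.3   5.81] T [-0.521  0.586  0.023] op 0.0605 tilt [ 0.0005 -0.0011]
```

```bash
python3 -m jog '[0,0,-0.0006,0.0004,0,0,0,0,0,0,0,0,0,0,0,0,0,0,0,0,0]'; python3 st.py;  python3 -m jog '[0,0,0,0.0004,0,0,0,0,0,0,0,0,0,0,0,0,0,0,0,0,0]' >/dev/null; python3 st.py
```

```text
t: 10.5
tool_pos: [0.5181, 0.0722, 0.1013]
tool_rot: [1.143, 2.925, 0.001]
contact_force: [-2.3, -1.9, 6.9]
opening: 0.0599
yaw 137.32 z 101.3 F [-2.3  -1.86  6.94] T [-0.319  0.413  0.08 ] op 0.0599 tilt [ 0.0016 -0.0002]
yaw 137.32 z 101.16 F [-2.55 -1.61  7.99] T [-0.359  0.563  0.07 ] op 0.0605 tilt [ 0.0015 -0.0004]
```

```bash
python3 -m jog '[0,0,-0.0004,0.0008,0,0,0,0,0,0,0.0007,0,0,0,0,0,0,0,0,0,0,0,0,0,0,0,0,0]' >/dev/null; python3 st.py;  python3 -m jog '[0,0,-0.0003,0.0008,0,0,0,0,0,0,0,0,0,0,0,0,0,0,0,0,0]' >/dev/null; python3 st.py
```

```text
yaw 137.32 z 100.91 F [-4.53 -1.13 12.84] T [-0.189  0.9    0.103] op 0.0605 tilt [ 0.0025 -0.0001]
yaw 137.32 z 100.75 F [-5.65 -1.27 14.23] T [-0.196  1.004  0.076] op 0.0605 tilt [0.0031 0.0001]
```

```bash
python3 -m jog '[0,0.0008,-0.0006,0.0007,0,0,0,0,0,0,0,0,0,0,0,0,0,0,0,0,0]' >/dev/null; python3 st.py;  python3 -m jog '[0,0,0,0,0,0,3,0,0,0,0,0,0,3,0,0,0,0,0,0,0]' >/dev/null; python3 st.py
```

```text
yaw 137.32 z 100.72 F [-4.94 -1.2  15.58] T [-0.199  0.849  0.086] op 0.0605 tilt [0.0051 0.0001]
yaw 131.31 z 100.69 F [-4.46 -0.93 15.6 ] T [-0.246  1.002  0.09 ] op 0.0608 tilt [ 0.0047 -0.0002]
```

```bash
python3 -m jog '[0,0,0,0,0,0,4,0,0,0,0,0,0,5,0,0,0,0,0,0,0]' >/dev/null; python3 st.py
python3 - <<'E'
from h import *
R,t,o=wpose();p=ctrl.get_image("wrist");u=wproj([.518,.0725,.145],p,R,t);x0=int(np.clip(u[0]-64,0,384));y0=int(np.clip(u[1]-48,0,288));print(x0,y0)
np.savez("w5.npz",R=R,t=t,x0=x0,y0=y0);cv2.imwrite("pics/w5.png",p["image"]);cv2.imwrite("pics/w5b.png",cv2.resize(p["image"][y0:y0+96,x0:x0+128],None,fx=6,fy=6,interpolation=2))
E
```

```text
yaw 122.29 z 100.66 F [-5.6  -2.01 16.77] T [-0.386  1.139 -0.025] op 0.0606 tilt [ 0.004  -0.0005]
188 252
```

View pics/w5b.png

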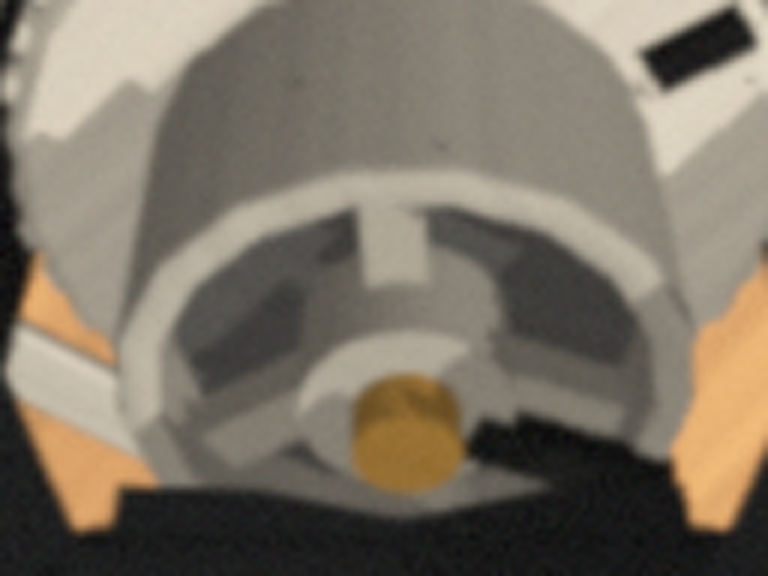

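The view while gripping shows the ring's bar at (697,47) and the pointer from (480,435) to about (640,470), partly hidden.

```bash
sed -i 's/^s=P\["sp"\].*/s=P["sp"]\nprint({k:np.round(v,4).tolist() for k,v in P.items()})/' m4.py; python3 m4.py w5 '{"sp":[410,462],"po":[640,470],"pi":[478,440],"mo":[574,432],"mi":[482,357],"bo":[745,25],"bi":[652,70]}'
```

```text
{'sp': [0.5186, 0.0731, 0.163], 'po': [0.5349, 0.0759, 0.158], 'pi': [0.524, 0.0729, 0.158], 'mo': [0.6221, -0.0336, 0.011], 'mi': [0.5985, -0.0274, 0.01], 'bo': [0.5315, 0.0982, 0.134], 'bi': [0.5279, 0.0916, 0.134]}
mark -45.86 dir -14.65 pointer 9.95 dir 15.37 ringbar 63.04
```

No slip: the ring's bar followed exactly (63.0° against 63.3° predicted) and the barrel stayed. Continuing while watching the force.

```bash
for i in 1; do python3 -m jog '[0,0,0,0,0,0,5,0,0,0,0,0,0,5,0,0,0,0,0,0,0]' >/dev/null; python3 st.py; python3 -m jog '[0,0,0,0,0,0,5,0,0,0,0,0,0,5,0,0,0,0,0,0,0]' >/dev/null; python3 st.py; done
```

```text
yaw 112.3 z 100.61 F [-7.2  -2.89 18.07] T [-0.433  1.329  0.016] op 0.0603 tilt [ 0.0032 -0.0007]
yaw 102.3 z 100.56 F [-6.8  -3.36 18.23] T [-0.386  1.448  0.029] op 0.0605 tilt [ 0.0024 -0.0008]
```

```bash
python3 -m jog '[0,0,-0.001,-0.0008,0,0,0,0,0,0,0,0,0,0]' >/dev/null; python3 st.py; python3 -m jog '[0,0,0,0,0,0,5,0,0,0,0,0,0,5,0,0,0,0,0,0,0]' >/dev/null; python3 st.py
```

```text
yaw 102.31 z 100.88 F [-3.08 -2.57 13.27] T [-0.284  0.685 -0.021] op 0.0604 tilt [ 0.0049 -0.0001]
yaw 92.29 z 100.82 F [-3.81 -1.18 14.17] T [-0.289  0.842 -0.023] op 0.0606 tilt [ 0.004  -0.0002]
```

```bash
python3 -m jog '[0,0,0,0.0005,0,0,0,0,0,0,0,0,0,0]' >/dev/null; python3 st.py; python3 -m jog '[0,0,0,0,0,0,4,0,0,0,0,0,0,4,0,0,0,0,0,0,0]' >/dev/null; python3 st.py
python3 - <<'E'
from h import *
R,t,o=wpose();p=ctrl.get_image("wrist");u=wproj([.518,.0725,.145],p,R,t);x0=int(np.clip(u[0]-64,0,384));y0=int(np.clip(u[1]-48,0,288));print(x0,y0)
np.savez("w6.npz",R=R,t=t,x0=x0,y0=y0);cv2.imwrite("pics/w6.png",p["image"]);cv2.imwrite("pics/w6b.png",cv2.resize(p["image"][y0:y0+96,x0:x0+128],None,fx=6,fy=6,interpolation=2))
E
```

```text
yaw 92.31 z 100.7 F [-4.47 -1.93 15.27] T [-0.266  1.013 -0.026] op 0.0607 tilt [ 0.0039 -0.0002]
yaw 84.3 z 100.67 F [-6.28 -1.66 16.45] T [-0.251  1.15   0.021] op 0.0604 tilt [ 0.0034 -0.0002]
190 253
```

View pics/w6b.png

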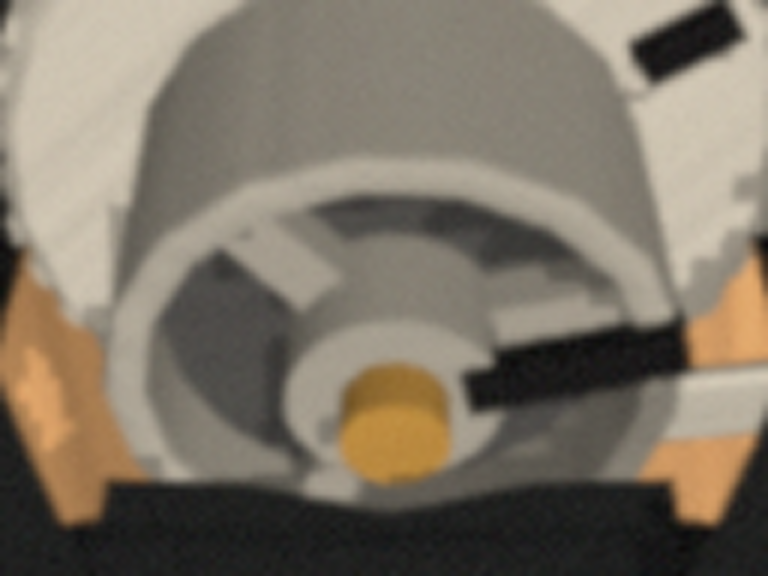

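The pointer is now fully visible, from (475,391) to (685,345). The ring's bar runs from (645,67) to (732,18).

```bash
python3 m4.py w6 '{"sp":[397,450],"po":[685,345],"pi":[475,391],"mo":[574,432],"mi":[482,357],"bo":[732,18],"bi":[645,67]}'
```

```text
{'sp': [0.5181, 0.0726, 0.163], 'po': [0.5365, 0.0747, 0.158], 'pi': [0.5231, 0.0725, 0.158], 'mo': [0.5361, -0.0768, 0.011], 'mi': [0.5212, -0.0572, 0.01], 'bo': [0.5436, 0.0841, 0.134], 'bi': [0.5371, 0.0807, 0.134]}
mark -83.1 dir -52.63 pointer 6.44 dir 9.14 ringbar 23.6
```

```bash
python3 -m jog '[0,0,0,-0.0002,0,0,5,0,0,0,0,0,0,5,0,0,0,0,0,0,0]' >/dev/null; python3 st.py; python3 -m jog '[0,0,0,0,0,0,4,0,0,0,0,0,0,0]' >/dev/null; python3 st.py;python3 -m jog '[0,0,0,0,0,0,1.5,0,0,0,0,0,0,0]' >/dev/null; python3 st.py
```

```text
yaw 74.29 z 100.68 F [-5.64 -1.55 15.62] T [-0.215  1.147 -0.014] op 0.0604 tilt [ 0.0029 -0.0001]
yaw 70.3 z 100.69 F [-6.01 -1.26 15.77] T [-0.235  1.23   0.002] op 0.0608 tilt [ 0.0027 -0.    ]
yaw 68.82 z 100.67 F [-6.17 -1.35 16.11] T [-0.158  1.238  0.093] op 0.0606 tilt [0.0026 0.    ]
```

```bash
python3 -m jog '[0,0,0,0,0,0,1,0,0,0,0,0,0,0]' >/dev/null; python3 st.py;python3 -m jog '[0,0,0,0,0,0,1,0,0,0,0,0,0,0]' >/dev/null; python3 st.py
cat > grip.py <<'E'
import sys
from h import *
n=sys.argv[1]
R,t,o=wpose();p=ctrl.get_image("wrist");u=wproj([.518,.0725,.145],p,R,t);x0=int(np.clip(u[0]-64,0,384));y0=int(np.clip(u[1]-48,0,288));print(x0,y0)
np.savez(n+".npz",R=R,t=t,x0=x0,y0=y0);cv2.imwrite(f"pics/{n}.png",p["image"]);cv2.imwrite(f"pics/{n}b.png",cv2.resize(p["image"][y0:y0+96,x0:x0+128],None,fx=6,fy=6,interpolation=2))
E
python3 grip.py w7
```

```text
yaw 67.83 z 100.69 F [-6.88 -1.24 15.95] T [-0.121  1.199  0.131] op 0.0604 tilt [0.0026 0.    ]
yaw 66.83 z 100.66 F [-6.32 -1.67 16.18] T [-0.155  1.326  0.128] op 0.0605 tilt [0.0025 0.    ]
191 253
```

View pics/w7b.png

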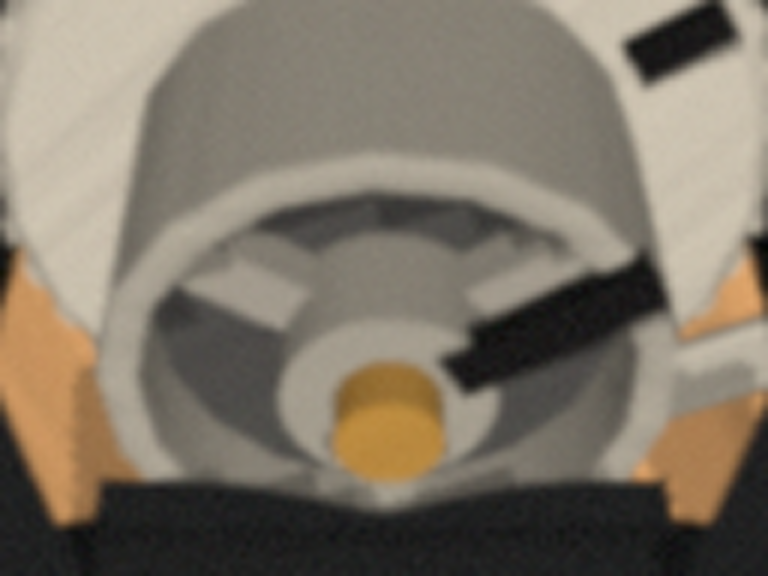

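The pointer runs from (455,370) to (657,283), nearly parallel to the ring's bar, which runs from (638,65) to (727,20).

```bash
python3 m4.py w7 '{"sp":[388,448],"po":[657,283],"pi":[455,372],"mo":[574,432],"mi":[482,357],"bo":[727,20],"bi":[638,65]}'; python3 m4.py w7 '{"sp":[388,448],"po":[660,280],"pi":[458,370],"mo":[574,432],"mi":[482,357],"bo":[727,20],"bi":[638,65]}'
```

```text
{'sp': [0.5179, 0.0725, 0.163], 'po': [0.5366, 0.0743, 0.158], 'pi': [0.5225, 0.0726, 0.158], 'mo': [0.4912, -0.0758, 0.011], 'mi': [0.4828, -0.0527, 0.01], 'bo': [0.5458, 0.0753, 0.134], 'bi': [0.5386, 0.0744, 0.134]}
mark -100.18 dir -70.02 pointer 5.49 dir 6.83 ringbar 5.66
{'sp': [0.5179, 0.0725, 0.163], 'po': [0.5368, 0.0744, 0.158], 'pi': [0.5228, 0.0727, 0.158], 'mo': [0.4912, -0.0758, 0.011], 'mi': [0.4828, -0.0527, 0.01], 'bo': [0.5458, 0.0753, 0.134], 'bi': [0.5386, 0.0744, 0.134]}
mark -100.18 dir -70.02 pointer 5.87 dir 7.08 ringbar 5.66
```

```bash
python3 -m jog '[0,0,0,0,0,0,0.7,0,0,0,0,0,0,0,0,0,0,0,0,0,0]' >/dev/null; python3 st.py;python3 -m jog '[0,0,0,0,0,0,0.7,0,0,0,0,0,0,0,0,0,0,0,0,0,0]' >/dev/null; python3 st.py
```

```text
yaw 66.15 z 100.68 F [-6.91 -1.46 16.4 ] T [-0.169  1.244  0.215] op 0.0601 tilt [0.0024 0.    ]
yaw 65.45 z 100.66 F [-7.09 -1.94 15.77] T [-0.125  1.215  0.21 ] op 0.0607 tilt [0.0026 0.    ]
```

The torque stepped up and then levelled off, so the ring is on its stop. I'll ease the push and let go.

```bash
python3 -m jog '[0,0,0,-0.001,0,0,0,0,0,0,-0.001,0,0,0,0,0,0,0,0,0,0]'; python3 st.py; python3 -m jog '[1,0,0,0,0,0,0,1,0,0,0,0,0,0,1,0,0,0,0,0,0,1,0,0,0,0,0,0,1,0,0,-0.03,0,0,0,1,0,0,-0.04,0,0,0,1,0,0,-0.04,0,0,0,1,0,0,-0.015,0,0,0]'; python3 st.py
```

```text
t: 17.52
tool_pos: [0.5161, 0.0717, 0.1012]
tool_rot: [2.642, 1.697, 0.004]
contact_force: [-3.2, -1.5, 8.3]
opening: 0.0603
yaw 65.44 z 101.16 F [-3.16 -1.46  8.32] T [-0.211  0.561  0.154] op 0.0603 tilt [0.0028 0.    ]
t: 18.52
tool_pos: [0.5162, 0.0717, 0.2269]
tool_rot: [2.641, 1.696, 0.006]
contact_force: [0.7, -0.5, -0.2]
opening: 0.085
yaw 65.42 z 226.94 F [ 0.72 -0.49 -0.2 ] T [-0.026  0.008  0.011] op 0.085 tilt [ 0.0047 -0.    ]
```

```bash
python3 -m jog '[1,-0.027,0.0225,0,0,0,0,1,-0.027,0.0225,0,0,0,0,1,0,0,0,0,0,0,1,0,0,0,0,0,0]'; python3 look.py w8; python3 pca.py w8
```

```text
t: 19.02
tool_pos: [0.5328, 0.0041, 0.2228]
tool_rot: [-2.642, -1.696, 0.002]
contact_force: [-0.4, -0.4, 0.5]
opening: 0.0856
157 70 [0.5327834  0.0041373  0.22279536] 19.025
w8 pointer n 923 mean [0.5283 0.0727] dir 5.9 ang about axis 1.37 len,wid mm [12.3  2.3]
w8 mark n 3037 mean [0.5598 0.0768] dir 12.53 ang about axis 5.91 len,wid mm [19.5  6.5]
w8 ringbar n 274 mean [0.5414 0.0741] dir 5.04 ang about axis 4.02 len,wid mm [5.7 1.4]
```

View pics/w8b.png

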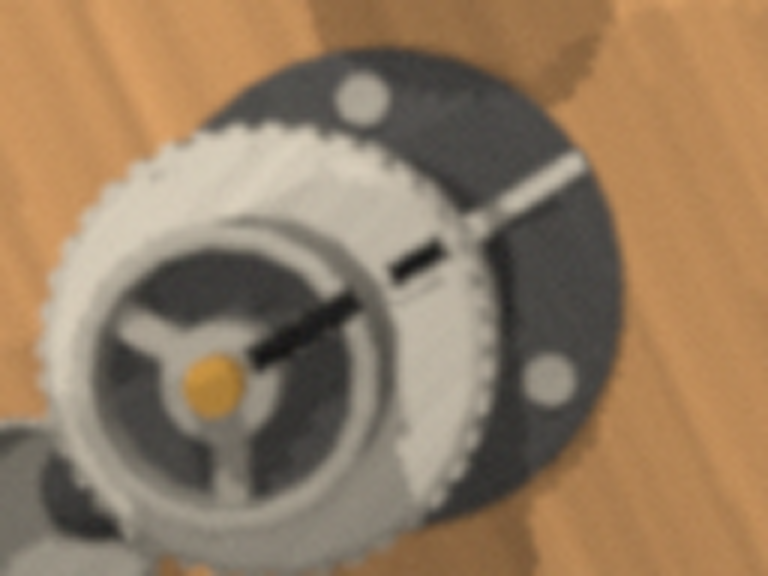

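Pointer, ring bar and mark lie nearly on one line: pointer (252,358) to (355,303), ring bar (393,276) to (440,248), mark (485,227) to (580,162).

```bash
python3 m4.py w8 '{"sp":[213,385],"po":[356,302],"pi":[252,358],"mo":[580,162],"mi":[487,226],"bo":[440,247],"bi":[393,275]}'
python3 - <<'E'
from h import *
for n in("top",):
    p=ctrl.get_image(n)
    for t in["crank","catch_cup","bean_jar","tamper"]:
        b=ctrl.boxes_of(t,p)[:1];print(t,[np.round(x["box"],1).tolist() for x in b])
E
```

```text
{'sp': [0.5172, 0.072, 0.163], 'po': [0.5357, 0.0732, 0.158], 'pi': [0.5216, 0.0727, 0.158], 'mo': [0.565, 0.0768, 0.011], 'mi': [0.543, 0.0729, 0.01], 'bo': [0.545, 0.0745, 0.134], 'bi': [0.5379, 0.0739, 0.134]}
mark 5.74 dir 10.09 pointer 3.84 dir 2.28 ringbar 5.21
crank [[333.6, 202.0, 18.3, 58.4]]
catch_cup [[259.5, 202.8, 40.6, 27.8]]
bean_jar [[186.7, 166.8, 45.6, 40.7]]
tamper [[194.2, 246.2, 29.6, 25.4]]
```

Averaged over the views, the mark is at about 7° and the pointer at about 5°: home and aligned, but roughly 2° past the mark. There is plenty of time, so I'll take the neck lightly once more and bring barrel and ring back by that bit.

```bash
python3 -m jog '[1,0.028,-0.021,0,0,0,0,1,0.028,-0.021,0,0,0,0,1,0,0,0.03,0,0,0,1,0,0,0.03,0,0,0,1,0,0,0.015,0,0,0,1,0,0,0.006,0,0,0,1,0,0,0,0,0,0,1,0,0,0,0,0,0]'
python3 st.py; python3 -c "
from h import *
R,t,o=wpose();print(R.T@(np.array([.5178,.0725,.1395])-t)*1000)"
```

```text
t: 20.32
tool_pos: [0.5193, 0.0722, 0.1444]
tool_rot: [2.643, 1.697, 0.003]
contact_force: [-0.2, -0.6, 0.2]
opening: 0.0858
yaw 65.41 z 144.38 F [-0.17 -0.58  0.24] T [-0.06   0.029  0.009] op 0.0858 tilt [ 0.0023 -0.    ]
[-0.33437773 -1.56374794  4.87411384]
```

```bash
python3 -m jog '[1,-0.0003,-0.0015,0.0045,0,0,0,0,0,0,0,0,0,0,0,0,0,0,0,0,0,0,0,0,0,0,0,0,0,0,0,0,0,0,0,0,0,0,0,0,0,0,0,0,0,0,0,0,0]' 25; python3 st.py; python3 -m jog '[0,0,0,0,0,0,-1,0,0,0,0,0,0,-0.9,0,0,0,0,0,0,0]'>/dev/null; python3 st.py
```

```text
t: 21.2
tool_pos: [0.517, 0.0727, 0.1388]
tool_rot: [-2.643, -1.698, -0.0]
contact_force: [-0.7, 0.4, 2.2]
opening: 0.0372
yaw 65.42 z 138.76 F [-0.7   0.44  2.23] T [ 0.129  0.324 -0.012] op 0.0372 tilt [0.0001 0.0002]
yaw 67.33 z 138.69 F [-1.88  0.27  2.62] T [-0.012  0.213 -0.063] op 0.037 tilt [ 0.0004 -0.0002]
```

Turned 1.9° back with 0.06 N m. Now I'll open, lift and take the same view.

```bash
python3 -m jog '[1,0,0,0,0,0,0,1,0,0,0,0,0,0,1,0,0,0,0,0,0,1,0,0,-0.03,0,0,0,1,0,0,-0.04,0,0,0,1,0,0,-0.015,0,0,0,1,-0.028,0.0215,0,0,0,0,1,-0.028,0.0215,0,0,0,0,1,0,0,0,0,0,0,1,0,0,0,0,0,0]'; python3 look.py w9; python3 pca.py w9
```

```text
t: 22.82
tool_pos: [0.5346, 0.0046, 0.2225]
tool_rot: [-2.614, -1.74, 0.002]
contact_force: [0.4, -0.1, 0.0]
opening: 0.0854
157 70 [0.53458017 0.00461116 0.22253077] 22.825
w9 pointer n 948 mean [0.5286 0.0728] dir 7.82 ang about axis 1.45 len,wid mm [12.   2.4]
w9 mark n 3037 mean [0.5598 0.0768] dir 11.67 ang about axis 5.87 len,wid mm [19.7  6.6]
w9 ringbar n 281 mean [0.5416 0.0746] dir 8.07 ang about axis 5.01 len,wid mm [5.6 1.4]
```

View pics/w9b.png

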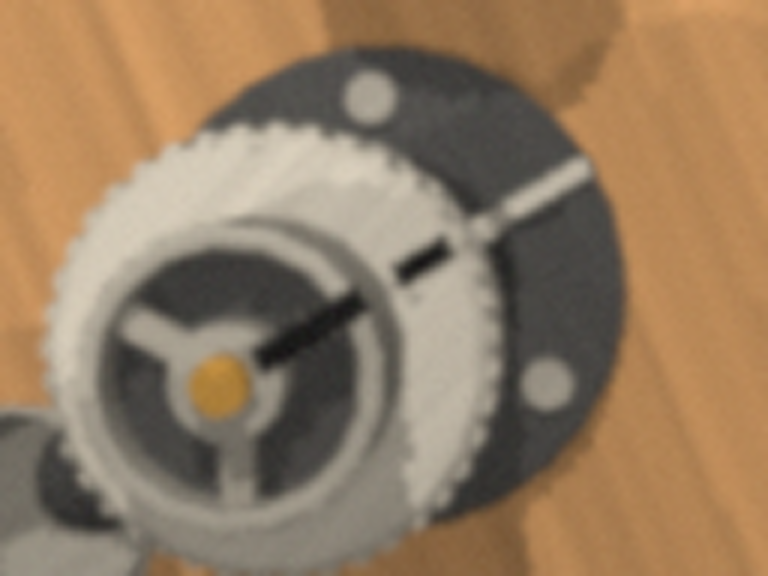

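Pointer, ring bar and mark now fall on one straight line: 30.3°, about 31° and 30.8° in the picture. The barrel sits level and nothing is touching it, so I'm handing in.

```bash
python3 -c "
from station import ctrl
print(ctrl.finish_job(), ctrl.get_obs()['t'])"
```

```text
the job is handed in; nothing more can be done
the job is handed in; nothing more can be done
```

The pointer is on the mark, the lock ring is home, and the job is handed in at about 23 s of the 72 s.

- **Barrel:** I gripped it by the neck and turned it 22.7° clockwise onto the mark.
- **Ring:** I turned it about 72° clockwise while bearing down, mostly at 15–17 N. The reading peaked at 18.2 N and dipped to 13.3 N for about a quarter second while I was correcting it. At the end the wrist torque rose from 0.13 to 0.21 N m and levelled off, which is the stop. The final stretch dragged the barrel slightly.
- **Correction after the ring:** the barrel then read about 2° past the mark, so I regripped the neck and turned barrel and ring back 1.9° together. This came after the ring was home, so strictly it is outside the order you asked for.
- **Final close-up:** the pointer is within about 0.5° of the mark in the picture. The ring's bar is within about 1–1.5° of the pointer. Nothing is touching the mill.
- **Checks that disagreed:** angle estimates from different views and methods scattered by 1–3°. One automatic direction for the mark read about 12°, because it took in the rib on the tube; I did not use it.
- **Things around the mill:** I never touched them. In the top view the jar and tamper boxes were unchanged and the crank's box differed a little. The final detector pass boxed the mill instead of the cup, so the cup's position was not confirmed by number.

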